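# Slide the battery box into its hold-down bracket

### The job

Push the heavy battery box low down near its base, so that it slides across the table without tipping, into the mouth of the yellow hold-down bracket until it is fully home against the back stop. Then push the red retaining bar round until it is shut across the mouth behind the box. Use fingertips or the outside of the fingers only: do not grip, lift or tip the box or push it by its upper part or handle, and leave everything else on the table where it is.

Things in the scene. Friction and masses are not known exactly. Their poses are not given: they have to be found in the camera images.
- battery: Battery box: upright case, black below, blue lid, black carrying handle; 70 mm along its x, 120 mm along y, 150 mm high (handle, a bar along y, to 179 mm). 1.3 to 2.3 kg, friction 0.48 to 0.72. Origin: centre of the underside; x is the direction it goes into the bracket, z up. Starts 250 to 310 mm before its home, up to 25 mm off the bracket's centre line and 0.2 rad askew.
- push_point (a point): Point on the box's rear face (the one away from the bracket), on its centre line, 30 mm above the table. Pushed here the box slides at 6 to 16 N; pushed higher than about 50 to 70 mm it tips.
- bracket: Yellow hold-down bracket fixed to the table; no floor, the box slides on the table. Origin: on the table, where the centre of the box's underside lies when fully home; x points from mouth to back stop, z up. Back stop face at x = 35 mm; side walls' inner faces at y = +-64 mm (4 mm clearance each side), walls 60 mm high, 8 mm thick, from x = -32 to 43 mm.
- mouth (a point): Middle of the bracket's mouth, on the table, at x = -71 mm in the bracket's frame. Flared yellow guide lips, 26 mm high, open here to about y = +-85 mm and narrow to the side walls at x = -32 mm.
- bar (a joint): Red retaining bar on an upright hinge at the mouth, 26 mm high (32 to 58 mm above the table), 8 mm thick, 120 mm long. 0 = shut, along the bracket's +y, its inner face 7 mm behind a seated box; at value q (rad) it points along (-sin q, cos q) in the bracket's x, y. Range 0 to 2.3; starts open at 1.7 to 2.1. Stiff hinge (0.08 N m, about 1 N at the end), stays where it is left.
- bar_hinge (a point): Point on the bar's hinge axis at the bar's mid height, 45 mm above the table; in the bracket's frame at x = -46 mm, y = -85 mm.
- bar_end (a point): Middle of the free end of the red bar, 115 mm from the hinge axis, 45 mm above the table.
- multimeter: Bystander: yellow multimeter lying flat, 150 x 75 x 41 mm. Origin: centre of the underside. Leave alone.
- tape: Bystander: black roll of tape lying flat, 90 mm across, 24 mm high. Origin: centre of the underside. Leave alone.
- fusebox: Bystander: cardboard fuse carton with a red band, 60 x 90 x 40 mm. Origin: centre of the underside. Leave alone.
- partscase: Bystander: flat pale parts case, 90 x 120 x 32 mm. Origin: centre of the underside. Leave alone.
- driver: Bystander: screwdriver with an orange handle, lying on the table. Leave alone.
- reel: Bystander: orange reel with green flanges, 90 mm across, 50 mm high. Origin: centre of the underside. Leave alone.
- cleaner: Bystander: white bottle with a red cap, 52 mm across, 130 mm high. Origin: centre of the underside. Leave alone.
Mind the look-alikes: they are no part of the job. There is more than one size of the bracket; the job needs the largest.

How it is judged:
On the way, in this order (a step that is already met when the one before it is completed fails the run):
1. the battery box stands fully home in the bracket (x of battery in the frame of bracket between -0.005 and 0.005 m and y of battery in the frame of bracket between -0.008 and 0.008 m and angle between the x axis of battery and the x axis of bracket, either way round below 0.1 rad and angle between battery's own z axis and vertical below 0.05 rad and height (world z) of battery below 0.006 m), for 0.2 s.
2. the red bar is shut behind it (value of joint bar below 0.15 rad), for 0.2 s.
At the end, for the whole second after the job is handed in: The battery box stands upright and at rest on the table in the bracket, within 5 mm of fully home, within 8 mm of the centre line and 0.1 rad of square; the red bar is within 0.15 rad of shut (all of step 1 and value of joint bar below 0.15 rad and linear speed of battery below 0.02 m/s); the robot touches nothing.
It fails at once if the battery box tips by more than 0.17 rad (angle between battery's own z axis and vertical above 0.17 rad).
It fails at once if the battery box is lifted: the centre of its underside rises more than 12 mm (height (world z) of battery above 0.012 m).
It fails at once if the fingers press or hold the box's upper part or handle: the grasp point between the fingers is above 110 mm while they touch it with more than 1 N (height (world z) of the grasp point above 0.11 m and contact force between the fingers and battery above 1 N).
It fails at once if a bystander is moved more than 25 mm (distance of any of multimeter, tape, fusebox, partscase, driver, reel, cleaner from where it was at the start of the episode above 0.025 m).
It also fails if it takes over 72 s, if anything falls off the work surface, if the arm or the gripper's body presses on something with over 40 N, if the wrist force passes 120 N, or if a joint passes its speed limit or range.

### The arm

A 6-joint arm with a two-finger parallel gripper is mounted at the origin on the work surface. World frame = base frame: x ahead of the robot, y to its left, z up, the work surface at z = 0. Lengths are in m, angles in rad, forces in N, time in s.
With the tool pointing down it reaches from about 0.225 to 0.875 m from the base axis. Payload 3.4 kg.
Tool frame: the origin (TCP) lies between the finger pads; the fingertips stand 8 mm ahead of it and the grasp point (between the pads) lies 11 mm behind it; z points along the fingers, y is the line along which they close (so a half turn about z gives the same grasp; the last joint's range is limited). The gripper opens to 85 mm and grips with 20 to 120 N. Pads are 22 mm wide; open, the fingers measure 114 mm over their backs; the gripper's body (76 mm by 85 mm) begins 54 mm behind the grasp point. The pads swing forward as they close: fully open they stand 13 mm farther back than shut.
Start: joints at [1.078, 0.276, 1.505, -0, 1.361, -0.121], TCP at [0.209, 0.536, 0.239] pointing down, gripper open.
Joint ranges: [-2.89, 2.89], [-0.75, 2.08], [0.22, 2.7], [-1.18, 4.32], [0.11, 2.71], [-2.7, 2.7]. Speed limits (rad/s): [2.57, 2.57, 3.14, 3.14, 3.14, 3.14].

### API

Orientations are given as a unit quaternion [w, x, y, z].
In Python, from rig import manip, optics, finder gives the robot as it stands.
- The arm moves only by the tool servo_tool, never from a script. Its argument "increments" is a list of rows, each a list of 7 numbers: the shift along the tool's x, y, z in cm, then the turn, a rotation vector about the tool's x, y, z in degrees, then the closure, from -1 (fully open) to 1 (shut). In form: [[x, y, z, rx, ry, rz, gripper], ...]. A call has exactly 5 rows; each row shifts and turns the commanded pose from where the row before left it, along the tool's axes as they then stand; what a row does not reach is not made up. A row lasts 1/10 s, in which the tool goes at most 50 mm and 8.59 degrees, less where a joint would pass 70% of its speed; a pose out of reach is approached as far as the arm can. A call is refused whole if a number of a shift passes 5 or a number of a turn 8.59, either way. A call with a gripper value outside its range is refused whole. The fingers move at their own pace and stop on an object; "squeeze" is the grip in N (left out, the last holds). Time passes only in rows, so rows that do not move let the fingers close, or fill a call up. It gives the time, the measured TCP pose, the force, the opening and the grip force at its end, in the units of the state.
- manip.get_state(): the state, without advancing time (a new reading comes with each control period).
- optics.get_image(name): name is "side" or "top" or "wrist"; returns the picture (420x560x3 uint8, red, green, blue); there is no depth.
- optics.get_calibration(name): a dict with "fov_y" (degrees; the focal length in pixels is half the picture's height over the tangent of half this angle, whatever the lens; pixels are square), "cx", "cy" (the principal point, pixels), "world_to_cam" (4x4, takes a point from world to camera coordinates). Camera axes: x right, y down, z forward; pixel columns grow to the right and rows downward; lengths in m; the calibration is good to about 2 mm. A picture is of the moment at which its call begins: read the wrist's pose just before it. get_calibration takes no time and is no camera call; for the wrist camera it gives the pose at the moment of the call.
- manip.sign_off(): hands the job in; it is judged then, once.
Trained networks look in the newest picture that a camera, given by its name, has taken for a name from the list of things; names that differ only in an ending like _2 or _b are one class to them, and where a whole thing is asked for, a point or a joint stands for the part that bears it (a point fixed in the world has none). Each returns a list of dicts, best first, with "p" (0 to 1); they miss things now and then, are a little off and sometimes report something else, mostly with a low value. They report only what shows in the picture. A call takes as long as a camera call. They do not tell look-alikes from the thing itself.
- finder.silhouettes(label, camera): "region" (420x560 bool, what is visible of it) and "box" ([centre column, centre row, width, height] in pixels, round what is visible of it).
- finder.tip_of(label, camera): "at" ([column, row] in pixels: a listed point, or the origin of a listed thing).
The state is a dict: "clock": time; "qpos": joint angles; "qd": joint speeds; "effort": joint torques, N m; "position": TCP position; "ee_rot": TCP orientation; "contact_force": force on the tool from outside, world axes, zero at the start; "moment": the same for the moment, N m; "width": finger opening in m; "gripper_force": force on a finger pad.
Only numpy, scipy, OpenCV 4.12 (cv2) and the standard library are available. Lean on these libraries where they do the work, as an engineer would, in place of code of your own. Each camera call takes 0.05 s, during which the arm holds its last target. There are 200 camera calls.

## Working session

There is one attempt and no reset: what is moved stays moved. The work goes in short steps, Python scripts to look and compute and a tool call to move; the robot and the scene stay as the last step left them, time stands still between calls to the robot, and variables do not carry over. Pictures are saved under pics/ and viewed, at most 10 in all, crops included, and the job is handed in when it is done.

Besides the shell and the picture viewer there is one more tool, called as name(argument=value, ...), one argument or row to a line, values as JSON. servo_tool: Moves the arm, as the interface text tells. Its arguments: {"type":"object","properties":{"increments":{"type":"array","items":{"type":"array","items":{"type":"number"}}},"squeeze":{"type":"number"}},"required":["increments"]}

```bash
mkdir -p pics
cat > h.py <<'E'
import numpy as np, cv2
from rig import manip, optics, finder
def ray(cam,px):
    c=optics.get_calibration(cam); f=210/np.tan(np.radians(c['fov_y'])/2)
    T=np.linalg.inv(np.array(c['world_to_cam'])); d=T[:3,:3]@np.array([(px[0]-c['cx'])/f,(px[1]-c['cy'])/f,1]); return T[:3,3],d
def onz(cam,px,z):
    o,d=ray(cam,px); return (o+d*(z-o[2])/d[2])
def proj(cam,P):
    c=optics.get_calibration(cam); f=210/np.tan(np.radians(c['fov_y'])/2)
    W=np.array(c['world_to_cam']); q=W[:3,:3]@np.array(P)+W[:3,3]; return np.array([c['cx']+f*q[0]/q[2],c['cy']+f*q[1]/q[2]])
def save(cam,n):
    im=optics.get_image(cam); cv2.imwrite('pics/'+n,im[:,:,::-1]); return im
E
python3 - <<'E'
from h import *
np.set_printoptions(precision=3,suppress=True)
a=save('top','t1.png'); b=save('side','s1.png')
cv2.imwrite('pics/both.png',cv2.resize(np.vstack([a,b])[:,:,::-1],(400,600)))
for cam in('top','side'):
    print(cam,ray(cam,(280,210)),optics.get_calibration(cam)['fov_y'])
    for l,z in(('battery',0),('push_point',.03),('bracket',0),('mouth',0),('bar_hinge',.045),('bar_end',.045)):
        for r in finder.tip_of(l,cam): print(l,round(r['p'],2),np.round(r['at'],1),onz(cam,r['at'],z))
E
```

```text
top (array([ 0.258, -0.029,  1.252]), array([ 0.225,  0.   , -0.974])) 56.6700956740685
battery 0.64 [305.7 202.6] [ 0.573 -0.113  0.   ]
bracket 0.94 [301.4 264.1] [ 0.37  -0.099  0.   ]
bracket 0.9 [191.8 301. ] [0.251 0.244 0.   ]
bracket 0.56 [234.2 215.3] [ 0.527  0.122 -0.   ]
mouth 0.84 [208.  296.1] [0.267 0.194 0.   ]
mouth 0.73 [316.7 258.3] [ 0.39  -0.148  0.   ]
bar_hinge 0.77 [240.5 189.7] [0.602 0.099 0.045]
bar_hinge 0.65 [307.5 242.2] [ 0.435 -0.116  0.045]
bar_hinge 0.56 [201.2 279.3] [0.317 0.209 0.045]
bar_end 0.69 [199.  307.7] [0.232 0.211 0.045]
bar_end 0.67 [237.6 192.4] [0.593 0.108 0.045]
bar_end 0.54 [314.  265.8] [ 0.362 -0.135  0.045]
bar_end 0.5 [273.1 178.4] [ 0.642 -0.005  0.045]
side (array([ 0.18 , -0.796,  0.807]), array([ 0.325,  0.666, -0.671])) 57.854277665360634
battery 0.71 [299.5 234.8] [ 0.579 -0.117  0.   ]
push_point 0.78 [307.7 235.3] [ 0.584 -0.153  0.03 ]
bracket 0.85 [245.7 193.2] [0.502 0.126 0.   ]
bracket 0.62 [228.3 253. ] [ 0.363 -0.1    0.   ]
bracket 0.59 [161.7 191.7] [0.25  0.244 0.   ]
bracket 0.24 [383.3 344.6] [ 0.596 -0.505  0.   ]
mouth 0.92 [170.2 202.1] [ 0.263  0.181 -0.   ]
mouth 0.89 [240.7 265.2] [ 0.379 -0.155  0.   ]
mouth 0.63 [307.3 236.2] [ 0.597 -0.131  0.   ]
mouth 0.35 [398.8 291.1] [ 0.722 -0.399  0.   ]
bar_hinge 0.92 [185.1 183.4] [0.323 0.198 0.045]
bar_hinge 0.83 [256.3 241.9] [ 0.436 -0.131  0.045]
bar_hinge 0.79 [277.1 177.3] [0.609 0.111 0.045]
bar_end 0.68 [301.6 196.1] [ 0.639 -0.007  0.045]
bar_end 0.57 [158.3 191.1] [0.237 0.193 0.045]
bar_end 0.51 [227.7 255.3] [ 0.349 -0.146  0.045]
```

View pics/t1.png

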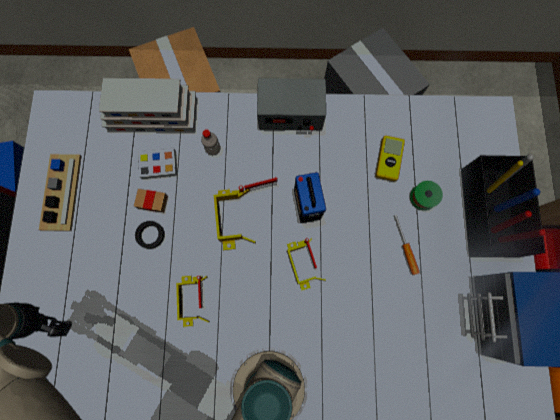

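View pics/s1.png

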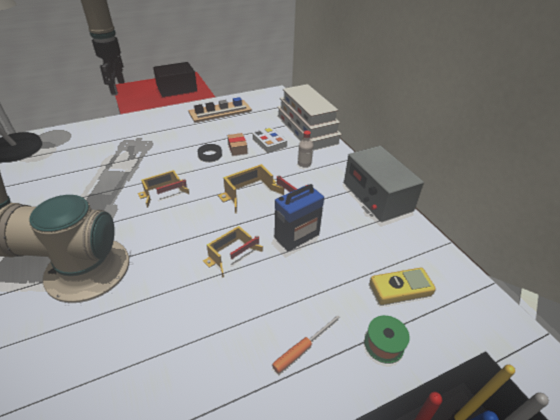

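Candidate brackets in the top picture: (230,215), (302,264) and (191,301). The one at (230,215) is clearly the largest, its bar stands wide open, and the box is in front of its mouth. I'll confirm it in an enlarged crop.

Run:
```python
from h import *
im=cv2.imread('pics/t1.png'); c=im[165:255,200:335]; c=cv2.convertScaleAbs(cv2.resize(c,None,fx=5.9,fy=5.9,interpolation=cv2.INTER_CUBIC),alpha=1.5)
cv2.imwrite('pics/c1.png',c)
im=cv2.imread('pics/s1.png'); c=im[160:255,215:330]; c=cv2.convertScaleAbs(cv2.resize(c,None,fx=6,fy=6,interpolation=cv2.INTER_CUBIC),alpha=1.5)
cv2.imwrite('pics/c2.png',c)
```

```text
(no output)
```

View pics/c1.png

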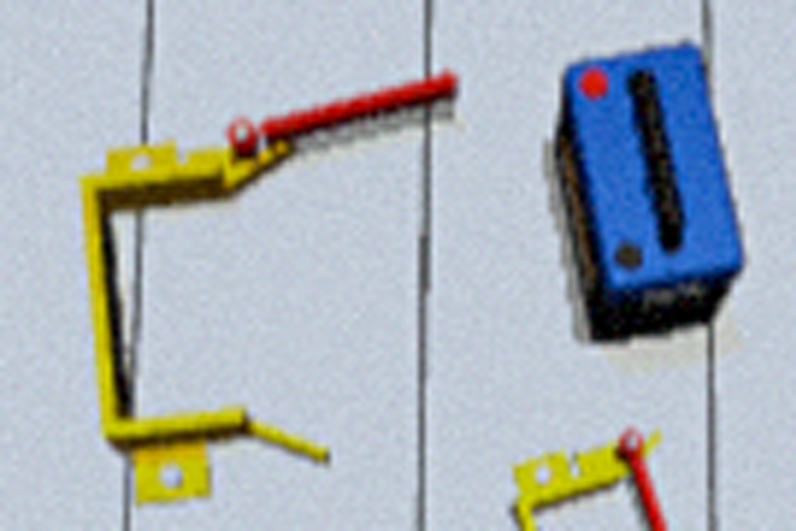

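View pics/c2.png

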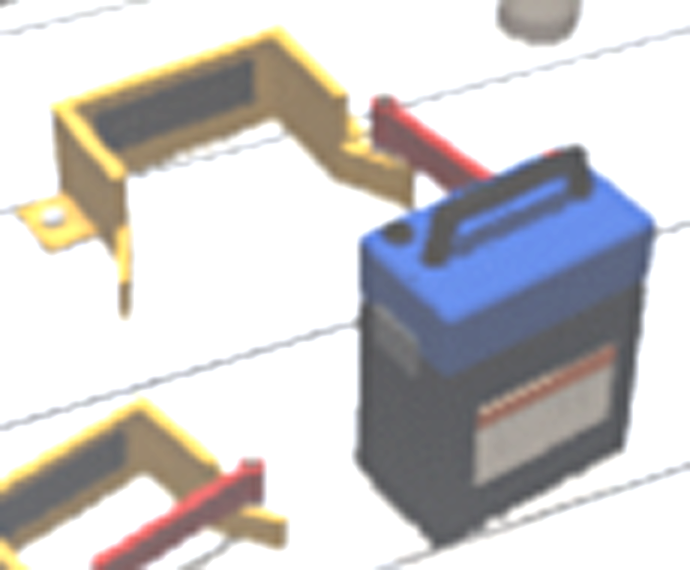

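The large bracket at (230,215) is confirmed: it is open to the right, its bar swings out at (277,179) and the box is at (310,195). Next I fit the poses from the crop corners.

```bash
cat > fit.py <<'E'
from h import *
from scipy.optimize import least_squares
def fit(obs,g):
    def res(v):
        c,s=np.cos(v[2]),np.sin(v[2]); r=[]
        for cam,px,p in obs:
            P=[v[0]+c*p[0]-s*p[1],v[1]+s*p[0]+c*p[1],p[2]]; r+=list(proj(cam,P)-np.array(px))
        return np.array(r)
    return least_squares(res,g,loss='soft_l1',x_scale=[.1,.1,.3]),res
E
python3 - <<'E'
from fit import *
np.set_printoptions(precision=4,suppress=True)
T=lambda u,v:(200+u/5.9-.4,165+v/5.9-.4); S=lambda u,v:(215+u/6-.4,160+v/6-.4)
B=[('top',T(85,180),(.043,-.072,.06)),('top',T(110,437),(.043,.072,.06)),('top',T(243,412),(-.032,.066,.06)),('top',T(325,457),(-.071,.086,.026)),
('side',S(280,33),(.043,-.072,.06)),('side',S(60,105),(.043,.072,.06)),('side',S(125,178),(-.032,.068,.06)),('side',S(347,97),(-.032,-.068,.06)),('side',S(125,315),(-.071,.085,0))]
X=[('top',T(568,65),(.035,-.06,.15)),('top',T(695,42),(-.035,-.06,.15)),('top',T(742,270),(-.035,.06,.15)),('top',T(610,295),(.035,.06,.15)),
('side',S(365,238),(.035,.06,.15)),('side',S(440,322),(-.035,.06,.15)),('side',S(653,222),(-.035,-.06,.15)),('side',S(440,545),(-.035,.06,0)),('side',S(625,450),(-.035,-.06,0)),('side',S(360,460),(.035,.06,0))]
b,rb=fit(B,[.53,.12,1.6]); x,rx=fit(X,[.573,-.115,1.6])
print(b.x,rb(b.x)); print(x.x,rx(x.x))
c,s=np.cos(b.x[2]),np.sin(b.x[2]); R=np.array([[c,-s],[s,c]])
print('box in bracket',R.T@(x.x[:2]-b.x[:2]),x.x[2]-b.x[2])
print('hinge',b.x[:2]+R@[-.046,-.085]); e=onz('top',T(452,80),.058); print('end',e, R.T@(e[:2]-b.x[:2]))
for l in('multimeter','reel','driver','cleaner'):print(l,[onz('top',r['at'],0)[:2] for r in finder.tip_of(l,'top')][:2])
s=manip.get_state(); print(s['position'],s['ee_rot'],s['width'],s['clock'])
E
```

```text
[0.5161 0.1294 1.6841] [ 0.2923 -1.1802 -0.9846  0.0713  0.5704 -0.0163  0.4453 -0.9029  0.3534
 -0.9992 -1.8833 -0.17   -1.2873 -0.0214 -0.5855  0.3506  0.4753  0.5509]
[ 0.5664 -0.1171  1.7609] [-0.9739 -0.3398  0.6311 -0.3842  0.8425 -0.3218 -0.4283 -0.4152 -2.5992
 -0.8925  0.5856 -0.2236  0.758  -0.5753 -1.3912  1.7299  0.3557  0.2295
 -2.2543  1.0785]
box in bracket [-0.2505 -0.0221] 0.07678566433744138
hinge [0.6058 0.0933]
end [ 0.6384 -0.015   0.058 ] [-0.1573 -0.1051]
multimeter [array([ 0.7339, -0.3897])]
reel [array([ 0.5903, -0.5026])]
driver [array([ 0.437 , -0.4304]), array([ 0.6647, -0.0068])]
cleaner [array([0.7621, 0.2044]), array([0.4648, 0.3808])]
[0.2089 0.5357 0.2394] [0.     0.1848 0.9828 0.0001] 0.08521948938673922 0.9
```

```bash
cat > plan.py <<'E'
from h import *
from scipy.spatial.transform import Rotation as Ro, Slerp
# bracket frame
BR=np.array([.5161,.1294]); BY=1.6841
def b2w(p): c,s=np.cos(BY),np.sin(BY); return BR+np.array([[c,-s],[s,c]])@np.array(p)
def w2b(p): c,s=np.cos(BY),np.sin(BY); return np.array([[c,s],[-s,c]])@(np.array(p)[:2]-BR)
def now():
    s=manip.get_state(); q=np.array(s['ee_rot']); return s,np.array(s['position']),Ro.from_quat(q[[1,2,3,0]])
def rot(yaw,tilt): # tool x along yaw, tool z down tilted forward
    x=np.array([np.cos(yaw),np.sin(yaw),0]); R=np.column_stack([x,np.cross([0,0,-1],x),[0,0,-1]])
    return Ro.from_matrix(R)*Ro.from_euler('y',tilt)
def plan(targets):
    s,p,R=now(); print('clock %.2f pos %s brk %s F %s w %.3f'%(s['clock'],np.round(p,4),np.round(w2b(p),4),np.round(s['contact_force'],1),s['width']))
    xv=R.as_matrix()[:,0]; print('yaw-BY %.3f tilt %.3f'%(np.arctan2(xv[1],xv[0])-BY,np.arctan2(xv[2],np.hypot(xv[0],xv[1]))),'q',np.round(s['qpos'],2))
    for t,yaw,tilt,n in targets:
        Rt=rot(yaw,tilt); S=Slerp([0,1],Ro.concatenate([R,Rt])); p0=p; k=0
        for i in range(1,n+1):
            pn=p0+(np.array(t)-p0)*i/n; Rn=S(i/n)
            d=R.inv().apply(pn-p)*100; r=np.degrees((R.inv()*Rn).as_rotvec())
            print([float(round(v,2)) for v in d]+[float(round(v,1)) for v in r]); p,R=pn,Rn
        print('--')
E
python3 - <<'E'
from plan import *
plan([((.585,-.23,.26),1.761,0,20),((.585,-.23,.06),1.761,.79,10)])
E
```

```text
clock 0.90 pos [0.2089 0.5357 0.2394] brk [0.4385 0.2593] F [0.1 0.2 0.1] w 0.085
yaw-BY 1.086 tilt -0.000 q [ 1.08  0.28  1.5  -0.    1.36 -0.12]
[-3.14, -2.88, -0.1, 0.0, -0.0, 2.9]
[-3.28, -2.72, -0.1, 0.0, -0.0, 2.9]
[-3.42, -2.55, -0.1, 0.0, -0.0, 2.9]
[-3.54, -2.38, -0.1, 0.0, -0.0, 2.9]
[-3.66, -2.2, -0.1, 0.0, -0.0, 2.9]
[-3.76, -2.01, -0.1, 0.0, -0.0, 2.9]
[-3.86, -1.82, -0.1, 0.0, -0.0, 2.9]
[-3.95, -1.62, -0.1, 0.0, -0.0, 2.9]
[-4.02, -1.42, -0.1, 0.0, -0.0, 2.9]
[-4.09, -1.21, -0.1, 0.0, -0.0, 2.9]
[-4.15, -1.01, -0.1, 0.0, -0.0, 2.9]
[-4.19, -0.8, -0.1, 0.0, -0.0, 2.9]
[-4.23, -0.58, -0.1, 0.0, -0.0, 2.9]
[-4.25, -0.37, -0.1, 0.0, -0.0, 2.9]
[-4.26, -0.15, -0.1, 0.0, -0.0, 2.9]
[-4.27, 0.06, -0.1, 0.0, -0.0, 2.9]
[-4.26, 0.28, -0.1, 0.0, -0.0, 2.9]
[-4.24, 0.49, -0.1, 0.0, -0.0, 2.9]
[-4.21, 0.7, -0.1, 0.0, -0.0, 2.9]
[-4.17, 0.91, -0.1, 0.0, -0.0, 2.9]
--
[-0.0, -0.0, 2.0, 0.0, 4.5, 0.0]
[-0.16, 0.0, 1.99, 0.0, 4.5, -0.0]
[-0.31, 0.0, 1.98, -0.0, 4.5, -0.0]
[-0.47, 0.0, 1.94, 0.0, 4.5, 0.0]
[-0.62, 0.0, 1.9, -0.0, 4.5, -0.0]
[-0.77, -0.0, 1.85, -0.0, 4.5, 0.0]
[-0.91, 0.0, 1.78, 0.0, 4.5, -0.0]
[-1.05, 0.0, 1.7, 0.0, 4.5, -0.0]
[-1.18, 0.0, 1.61, -0.0, 4.5, -0.0]
[-1.31, 0.0, 1.52, 0.0, 4.5, 0.0]
--
```

servo_tool(
  increments=[
    [-3.1,-2.9,-0.8,0,0,2.9,-1],
    [-3.3,-2.7,-0.6,0,0,2.9,-1],
    [-3.4,-2.6,-0.6,0,0,2.9,-1],
    [-3.5,-2.4,0,0,0,2.9,-1],
    [-3.7,-2.2,0,0,0,2.9,-1],
  ],
)

```text
clock: 1.4
position: [0.3026, 0.3425, 0.2597]
ee_rot: [0.0, 0.308, 0.951, 0.0]
contact_force: [0.3, -0.2, 0.7]
width: 0.0855
gripper_force: 0.0
```

servo_tool(
  increments=[
    [-3.8,-2.0,0,0,0,2.9,-1],
    [-3.9,-1.8,0,0,0,2.9,-1],
    [-4.0,-1.6,0,0,0,2.9,-1],
    [-4.0,-1.4,0,0,0,2.9,-1],
    [-4.1,-1.2,0,0,0,2.9,-1],
  ],
)

```text
clock: 1.9
position: [0.3979, 0.1505, 0.2596]
ee_rot: [0.0, 0.426, 0.905, 0.0]
contact_force: [1.6, 0.1, -0.3]
width: 0.085
gripper_force: 0.0
```

servo_tool(
  increments=[
    [-4.1,-1.0,0,0,0,2.9,-1],
    [-4.2,-0.8,0,0,0,2.9,-1],
    [-4.2,-0.6,0,0,0,2.9,-1],
    [-4.2,-0.4,0,0,0,2.9,-1],
    [-4.3,-0.2,0,0,0,2.9,-1],
  ],
)

```text
clock: 2.4
position: [0.4902, -0.0411, 0.2595]
ee_rot: [0.0, 0.537, 0.844, 0.0]
contact_force: [0.2, 0.1, 0.3]
width: 0.0855
gripper_force: 0.0
```

servo_tool(
  increments=[
    [-4.3,0.1,0,0,0,2.9,-1],
    [-4.3,0.3,0,0,0,2.9,-1],
    [-4.2,0.5,0,0,0,2.9,-1],
    [-4.2,0.7,0,0,0,2.9,-1],
    [-4.2,0.9,0,0,0,2.9,-1],
  ],
)

```text
clock: 2.9
position: [0.5845, -0.2331, 0.2593]
ee_rot: [0.0, 0.639, 0.769, 0.0]
contact_force: [0.9, 1.3, -0.2]
width: 0.0855
gripper_force: 0.0
```

Run:
```python
from plan import *
plan([((.585,-.23,.06),1.761,.79,10)])
```

```text
clock 2.90 pos [ 0.5845 -0.2331  0.2593] brk [-0.368 -0.027] F [ 0.9  1.3 -0.2] w 0.085
yaw-BY 0.071 tilt 0.000 q [-0.49  0.35  1.35  0.    1.44 -0.67]
[0.03, 0.01, 1.99, 0.0, 4.5, -0.0]
[-0.13, 0.01, 1.99, 0.0, 4.5, -0.0]
[-0.28, 0.01, 1.97, 0.0, 4.5, -0.0]
[-0.44, 0.01, 1.94, 0.0, 4.5, -0.0]
[-0.59, 0.01, 1.9, 0.0, 4.5, -0.0]
[-0.74, 0.01, 1.85, 0.0, 4.5, -0.0]
[-0.88, 0.01, 1.79, 0.0, 4.5, -0.0]
[-1.02, 0.01, 1.71, 0.0, 4.5, -0.0]
[-1.15, 0.01, 1.63, 0.0, 4.5, -0.0]
[-1.28, 0.01, 1.53, 0.0, 4.5, -0.0]
--
```

servo_tool(
  increments=[
    [0,0,2.0,0,4.5,0,-1],
    [-0.1,0,2.0,0,4.5,0,-1],
    [-0.3,0,2.0,0,4.5,0,-1],
    [-0.4,0,1.9,0,4.5,0,-1],
    [-0.6,0,1.9,0,4.5,0,-1],
  ],
)

```text
clock: 3.4
position: [0.5839, -0.2304, 0.1592]
ee_rot: [-0.151, 0.626, 0.755, 0.126]
contact_force: [0.2, 0.2, 0.1]
width: 0.0857
gripper_force: 0.0
```

servo_tool(
  increments=[
    [-0.7,0,1.8,0,4.5,0,-1],
    [-0.9,0,1.8,0,4.5,0,-1],
    [-1.0,0,1.7,0,4.5,0,-1],
    [-1.2,0,1.6,0,4.5,0,-1],
    [-1.3,0,1.5,0,4.5,0,-1],
  ],
)

```text
clock: 3.9
position: [0.5839, -0.2301, 0.0599]
ee_rot: [-0.295, 0.589, 0.711, 0.245]
contact_force: [-0.3, -0.3, 0.4]
width: 0.0851
gripper_force: 0.0
```

Run:
```python
from plan import *
d=np.array([-.189,.982]); rear=np.array([.573,-.1515])
t=rear-.03*d; t2=rear-.004*d
plan([((*t,.022),1.761,.79,5),((*t2,.022),1.761,.79,5)])
a=save('side','s2.png'); w=save('wrist','w2.png')
c=cv2.resize(np.hstack([a[150:360,180:460],w[::2,::2]])[:,:,::-1],(800,300)); cv2.imwrite('pics/v2.png',cv2.convertScaleAbs(c,alpha=1.3))
```

```text
clock 3.90 pos [ 0.5839 -0.2301  0.0599] brk [-0.3649 -0.0267] F [-0.3 -0.3  0.4] w 0.085
yaw-BY 0.074 tilt 0.787 q [-0.74  0.8   1.29  0.45  1.71 -1.01]
[0.16, 0.08, 1.23, 0.0, 0.0, -0.0]
[0.16, 0.08, 1.23, 0.0, 0.0, -0.0]
[0.16, 0.08, 1.23, 0.0, 0.0, -0.0]
[0.16, 0.08, 1.23, 0.0, 0.0, -0.0]
[0.16, 0.08, 1.23, 0.0, 0.0, -0.0]
--
[0.37, 0.0, 0.37, 0.0, 0.0, 0.0]
[0.37, 0.0, 0.37, 0.0, 0.0, 0.0]
[0.37, 0.0, 0.37, 0.0, 0.0, 0.0]
[0.37, 0.0, 0.37, 0.0, 0.0, -0.0]
[0.37, 0.0, 0.37, 0.0, 0.0, 0.0]
--
```

View pics/v2.png

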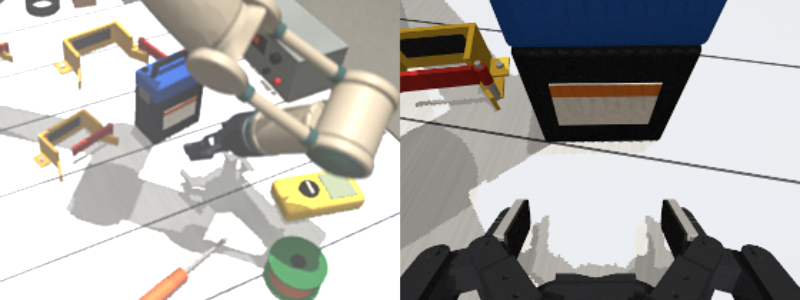

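The fingertips are low behind the box, centred on its rear face (wrist view: box base at about 605, fingers centred at about 597). Nothing is in the way.

servo_tool(
  increments=[
    [0.2,0.1,1.2,0,0,0,-1],
    [0.2,0.1,1.2,0,0,0,-1],
    [0.2,0.1,1.2,0,0,0,-1],
    [0.2,0.1,1.2,0,0,0,-1],
    [0.1,0.1,1.2,0,0,0,-1],
  ],
)

```text
clock: 4.5
position: [0.5796, -0.1792, 0.0253]
ee_rot: [-0.294, 0.589, 0.712, 0.244]
contact_force: [-0.5, 0.5, -0.0]
width: 0.0853
gripper_force: 0.0
```

servo_tool(
  increments=[
    [0.4,0,0.4,0,0,0,-1],
    [0.4,0,0.4,0,0,0,-1],
    [0.3,0,0.3,0,0,0,-1],
    [0.3,0,0.3,0,0,0,-1],
    [0.3,0,0.3,0,0,0,-1],
  ],
)

```text
clock: 5.0
position: [0.5751, -0.1571, 0.0248]
ee_rot: [-0.294, 0.59, 0.711, 0.244]
contact_force: [-0.2, -0.7, 0.5]
width: 0.0853
gripper_force: 0.0
```

servo_tool(
  increments=[
    [0.3,0,0.3,0,0,0,-1],
    [0.3,0,0.3,0,0,0,-1],
    [0.2,0,0.2,0,0,0,-1],
    [0.2,0,0.2,0,0,0,-1],
    [0,0,0,0,0,0,-1],
  ],
)

```text
clock: 5.5
position: [0.574, -0.1494, 0.0246]
ee_rot: [-0.289, 0.591, 0.713, 0.242]
contact_force: [0.9, -16.7, 4.3]
width: 0.0854
gripper_force: 8.0
```

Run:
```python
from plan import *
plan([((*b2w((-.15,-.008)),.022),BY+.0,.79,10),((*b2w((-.07,0)),.022),BY,.79,5)])
a=save('side','s3.png'); w=save('wrist','w3.png')
c=cv2.resize(np.hstack([a[150:360,180:460],w[::2,::2]])[:,:,::-1],(800,300)); cv2.imwrite('pics/v3.png',cv2.convertScaleAbs(c,alpha=1.3))
```

```text
clock 5.50 pos [ 0.574  -0.1494  0.0246] brk [-0.2835 -0.026 ] F [  0.9 -16.7   4.3] w 0.085
yaw-BY 0.075 tilt 0.772 q [-0.66  0.77  1.47  0.48  1.53 -1.03]
[0.95, -0.08, 0.96, -0.3, 0.1, 0.3]
[0.94, -0.09, 0.96, -0.3, 0.1, 0.3]
[0.94, -0.1, 0.96, -0.3, 0.1, 0.3]
[0.94, -0.11, 0.96, -0.3, 0.1, 0.3]
[0.94, -0.12, 0.96, -0.3, 0.1, 0.3]
[0.93, -0.13, 0.96, -0.3, 0.1, 0.3]
[0.93, -0.14, 0.96, -0.3, 0.1, 0.3]
[0.93, -0.15, 0.96, -0.3, 0.1, 0.3]
[0.93, -0.16, 0.97, -0.3, 0.1, 0.3]
[0.92, -0.17, 0.97, -0.3, 0.1, 0.3]
--
[1.13, -0.16, 1.14, 0.0, 0.0, 0.0]
[1.13, -0.16, 1.14, 0.0, 0.0, 0.0]
[1.13, -0.16, 1.14, 0.0, 0.0, 0.0]
[1.13, -0.16, 1.14, 0.0, -0.0, -0.0]
[1.13, -0.16, 1.14, -0.0, 0.0, -0.0]
--
```

View pics/v3.png

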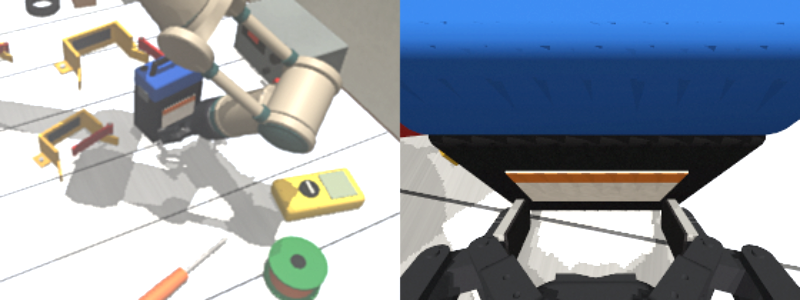

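The tips touch the rear face low down (9 N per finger, box upright). Push with a slight drift to the centre line, squaring up on the way.

servo_tool(
  increments=[
    [0.7,-0.1,0.7,-0.3,0,0.3,-1],
    [0.7,-0.1,0.7,-0.3,0,0.3,-1],
    [0.7,-0.1,0.7,-0.3,0,0.3,-1],
    [0.7,-0.1,0.7,-0.3,0,0.3,-1],
    [0.7,-0.1,0.7,-0.3,0,0.3,-1],
  ],
)

```text
clock: 6.1
position: [0.5628, -0.1018, 0.0245]
ee_rot: [-0.282, 0.605, 0.702, 0.248]
contact_force: [4.1, -16.5, 6.1]
width: 0.0853
gripper_force: 8.9
```

servo_tool(
  increments=[
    [0.7,-0.1,0.7,-0.3,0,0.3,-1],
    [0.7,-0.1,0.7,-0.3,0,0.3,-1],
    [0.7,-0.1,0.7,-0.3,0,0.3,-1],
    [0.7,-0.1,0.7,-0.3,0,0.3,-1],
    [0.7,-0.1,0.7,-0.3,0,0.3,-1],
  ],
)

```text
clock: 6.6
position: [0.5518, -0.0534, 0.0243]
ee_rot: [-0.277, 0.618, 0.691, 0.254]
contact_force: [3.3, -18.2, 6.0]
width: 0.0852
gripper_force: 9.2
```

Run:
```python
from plan import *
plan([((*b2w((-.09,0)),.025),BY,.79,10)])
a=save('top','t4.png'); w=save('side','s4.png')
c=np.hstack([cv2.resize(a[165:255,205:325],(400,300),interpolation=2),cv2.resize(w[150:255,210:350],(400,300),interpolation=2)])[:,:,::-1]; cv2.imwrite('pics/v4.png',cv2.convertScaleAbs(c,alpha=1.4))
```

```text
clock 6.60 pos [ 0.5518 -0.0534  0.0243] brk [-0.1857 -0.0148] F [  3.3 -18.2   6. ] w 0.085
yaw-BY 0.003 tilt 0.771 q [-0.59  0.68  1.69  0.58  1.36 -1.  ]
[0.69, -0.15, 0.66, 0.1, 0.1, 0.0]
[0.69, -0.15, 0.66, 0.1, 0.1, 0.0]
[0.69, -0.15, 0.66, 0.1, 0.1, 0.0]
[0.69, -0.15, 0.66, 0.1, 0.1, 0.0]
[0.69, -0.15, 0.67, 0.1, 0.1, 0.0]
[0.69, -0.15, 0.67, 0.1, 0.1, 0.0]
[0.68, -0.15, 0.67, 0.1, 0.1, 0.0]
[0.68, -0.15, 0.67, 0.1, 0.1, 0.0]
[0.68, -0.15, 0.67, 0.1, 0.1, 0.0]
[0.68, -0.15, 0.67, 0.1, 0.1, 0.0]
--
```

View pics/v4.png

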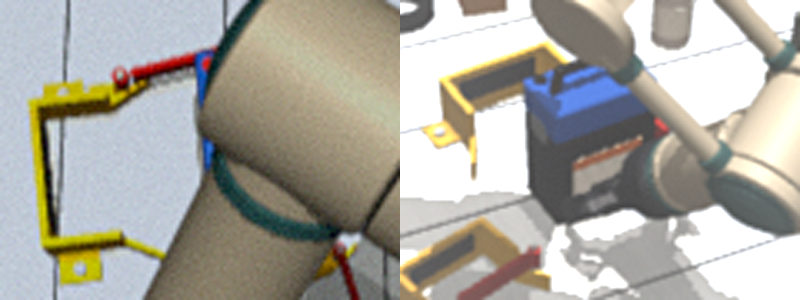

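The box is upright and square, with its front near the mouth. I'll keep going and drift to the centre line.

servo_tool(
  increments=[
    [0.7,-0.2,0.7,0,0.1,0,-1],
    [0.7,-0.2,0.7,0,0.1,0,-1],
    [0.7,-0.2,0.7,0,0.1,0,-1],
    [0.7,-0.2,0.7,0,0.1,0,-1],
    [0.7,-0.2,0.7,0,0.1,0,-1],
  ],
)

```text
clock: 7.2
position: [0.5377, -0.0049, 0.0242]
ee_rot: [-0.28, 0.617, 0.689, 0.258]
contact_force: [5.5, -16.4, 4.4]
width: 0.0853
gripper_force: 8.3
```

Run:
```python
from plan import *
plan([((*b2w((-.09,0)),.025),BY,.79,5)])
a=save('top','t5.png'); w=save('side','s5.png')
c=np.hstack([cv2.resize(a[165:255,205:325],(400,300),interpolation=2),cv2.resize(w[150:255,210:350],(400,300),interpolation=2)])[:,:,::-1]; cv2.imwrite('pics/v5.png',cv2.convertScaleAbs(c,alpha=1.4))
```

```text
clock 7.20 pos [ 0.5377 -0.0049  0.0242] brk [-0.1359 -0.0062] F [  5.5 -16.4   4.4] w 0.085
yaw-BY 0.003 tilt 0.780 q [-0.54  0.66  1.78  0.63  1.3  -1.01]
[0.66, -0.13, 0.63, 0.1, 0.1, 0.0]
[0.66, -0.13, 0.63, 0.1, 0.1, 0.0]
[0.66, -0.13, 0.64, 0.1, 0.1, 0.0]
[0.66, -0.13, 0.64, 0.1, 0.1, 0.0]
[0.66, -0.13, 0.64, 0.1, 0.1, 0.0]
--
```

View pics/v5.png

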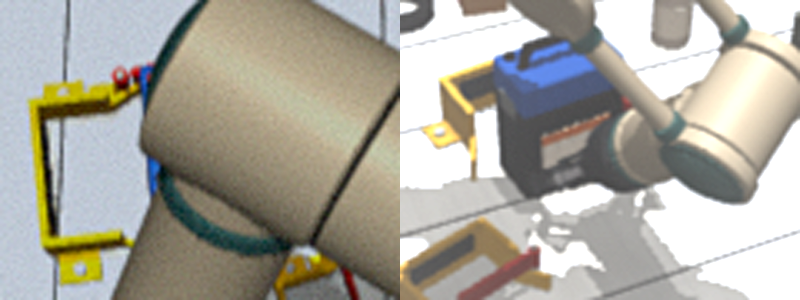

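servo_tool(
  increments=[
    [0.7,-0.1,0.7,0,0,0,-1],
    [0.7,-0.1,0.7,0,0,0,-1],
    [0.6,-0.1,0.6,0,0,0,-1],
    [0.6,-0.1,0.6,0,0,0,-1],
    [0.6,-0.1,0.6,0,0,0,-1],
  ],
)

```text
clock: 7.8
position: [0.5271, 0.0399, 0.0242]
ee_rot: [-0.28, 0.616, 0.689, 0.257]
contact_force: [4.3, -16.9, 3.0]
width: 0.0856
gripper_force: 8.1
```

Run:
```python
from plan import *
print(w2b(onz('side',(210+530*.35,150+195*.35),0)),w2b(onz('side',(210+103*.35,150+180*.35),0)))
plan([((*b2w((-.045,0.0)),.025),BY,.79,5)])
```

```text
[-0.34196787 -0.3332432 ] [-0.08830492  0.05823797]
clock 7.80 pos [0.5271 0.0399 0.0242] brk [-0.0902 -0.0008] F [  4.3 -16.9   3. ] w 0.086
yaw-BY 0.003 tilt 0.781 q [-0.48  0.63  1.84  0.67  1.25 -1.  ]
[0.65, -0.02, 0.62, 0.1, 0.1, 0.0]
[0.65, -0.02, 0.63, 0.1, 0.1, 0.0]
[0.65, -0.02, 0.63, 0.1, 0.1, 0.0]
[0.65, -0.02, 0.63, 0.1, 0.1, 0.0]
[0.65, -0.02, 0.63, 0.1, 0.1, 0.0]
--
```

servo_tool(
  increments=[
    [0.5,0,0.5,0,0,0,-1],
    [0.5,0,0.5,0,0,0,-1],
    [0.5,0,0.5,0,0,0,-1],
    [0.5,0,0.5,0,0,0,-1],
    [0.5,0,0.5,0,0,0,-1],
  ],
)

```text
clock: 8.3
position: [0.522, 0.0755, 0.0242]
ee_rot: [-0.281, 0.616, 0.69, 0.257]
contact_force: [1.6, -15.6, 2.5]
width: 0.0854
gripper_force: 7.9
```

Run:
```python
from plan import *
plan([((*b2w((-.035,0.0)),.025),BY,.79,5)])
```

```text
clock 8.30 pos [0.522  0.0755 0.0242] brk [-0.0542  0.0002] F [  1.6 -15.6   2.5] w 0.085
yaw-BY 0.004 tilt 0.782 q [-0.43  0.62  1.88  0.71  1.21 -0.99]
[0.28, 0.0, 0.26, 0.1, 0.1, 0.0]
[0.28, 0.0, 0.26, 0.1, 0.1, 0.0]
[0.28, 0.0, 0.26, 0.1, 0.1, 0.0]
[0.28, 0.0, 0.26, 0.1, 0.1, 0.0]
[0.28, 0.0, 0.26, 0.1, 0.1, 0.0]
--
```

Inside the walls and sliding freely. The last bit goes slowly, watching for the force to rise at the stop.

servo_tool(
  increments=[
    [0.2,0,0.2,0,0,0,-1],
    [0.2,0,0.2,0,0,0,-1],
    [0.2,0,0.2,0,0,0,-1],
    [0.2,0,0.2,0,0,0,-1],
    [0.2,0,0.2,0,0,0,-1],
  ],
)

```text
clock: 8.8
position: [0.5202, 0.0896, 0.0242]
ee_rot: [-0.282, 0.616, 0.689, 0.257]
contact_force: [1.7, -16.2, 1.0]
width: 0.0855
gripper_force: 7.7
```

servo_tool(
  increments=[
    [0.1,0,0.1,0,0,0,-1],
    [0.1,0,0.1,0,0,0,-1],
    [0.1,0,0.1,0,0,0,-1],
    [0,0,0,0,0,0,-1],
    [0,0,0,0,0,0,-1],
  ],
)

```text
clock: 9.3
position: [0.5196, 0.0942, 0.0242]
ee_rot: [-0.282, 0.616, 0.689, 0.257]
contact_force: [2.6, -13.8, -0.1]
width: 0.0855
gripper_force: 6.9
```

Run:
```python
from plan import *
plan([])
```

```text
clock 9.30 pos [0.5196 0.0942 0.0242] brk [-0.0354  0.0005] F [  2.6 -13.8  -0.1] w 0.085
yaw-BY 0.003 tilt 0.783 q [-0.4   0.61  1.89  0.73  1.19 -0.99]
```

servo_tool(
  increments=[
    [0.1,0,0.1,0,0,0,-1],
    [0.1,0,0.1,0,0,0,-1],
    [0.1,0,0.1,0,0,0,-1],
    [0,0,0,0,0,0,-1],
    [0,0,0,0,0,0,-1],
  ],
)

```text
clock: 9.8
position: [0.52, 0.0951, 0.0241]
ee_rot: [-0.279, 0.615, 0.691, 0.256]
contact_force: [0.2, -27.7, 7.5]
width: 0.0855
gripper_force: 13.8
```

servo_tool(
  increments=[
    [0.1,0,0.1,0,0,0,-1],
    [0.1,0,0.1,0,0,0,-1],
    [0,0,0,0,0,0,-1],
    [0,0,0,0,0,0,-1],
    [0,0,0,0,0,0,-1],
  ],
)

```text
clock: 10.3
position: [0.5204, 0.0955, 0.0241]
ee_rot: [-0.277, 0.615, 0.693, 0.255]
contact_force: [0.5, -37.5, 12.4]
width: 0.0857
gripper_force: 18.9
```

Run:
```python
from plan import *
plan([((*b2w((-.12,0.0)),.04),BY,.79,5),((*b2w((-.20,0.0)),.10),BY,.3,5)])
```

```text
clock 10.30 pos [0.5204 0.0955 0.0241] brk [-0.0342 -0.0004] F [  0.5 -37.5  12.4] w 0.086
yaw-BY 0.012 tilt 0.773 q [-0.39  0.61  1.9   0.72  1.18 -0.99]
[-1.01, -0.01, -1.43, 0.1, 0.2, 0.1]
[-1.0, -0.01, -1.43, 0.1, 0.2, 0.1]
[-1.0, -0.01, -1.43, 0.1, 0.2, 0.1]
[-0.99, -0.01, -1.44, 0.1, 0.2, 0.1]
[-0.99, -0.01, -1.44, 0.1, 0.2, 0.1]
--
[-0.27, -0.0, -1.98, 0.0, -5.6, 0.0]
[-0.47, -0.0, -1.94, -0.0, -5.6, 0.0]
[-0.65, -0.0, -1.89, 0.0, -5.6, -0.0]
[-0.84, -0.0, -1.82, 0.0, -5.6, 0.0]
[-1.01, -0.0, -1.73, -0.0, -5.6, -0.0]
--
```

Home: the force doubled with no further motion. Back off, rise and close the fingers.

servo_tool(
  increments=[
    [-1.0,0,-1.4,0,0,0,-1],
    [-1.0,0,-1.4,0,0,0,-1],
    [-1.0,0,-1.4,0,0,0,-1],
    [-1.0,0,-1.4,0,0,0,-1],
    [-1.0,0,-1.4,0,0,0,-1],
  ],
)

```text
clock: 10.8
position: [0.5245, 0.0206, 0.0392]
ee_rot: [-0.289, 0.614, 0.688, 0.258]
contact_force: [0.5, 0.6, 0.6]
width: 0.0856
gripper_force: 0.0
```

servo_tool(
  increments=[
    [0,0,-2.5,0,0,0,1],
    [0,0,-2.5,0,0,0,1],
    [0,0,-2.5,0,0,0,1],
    [0,0,0,0,0,0,1],
    [0,0,0,0,0,0,1],
  ],
)

```text
clock: 11.3
position: [0.5304, -0.0318, 0.0915]
ee_rot: [-0.288, 0.615, 0.688, 0.258]
contact_force: [0.2, 1.0, -0.2]
width: 0.0122
gripper_force: 0.0
```

Run:
```python
from plan import *
print('psu edge',onz('top',(290,131),0))
plan([((*b2w((-.17,-.145)),.11),BY,.79,5),((*b2w((-.131,-.145)),.045),BY,.79,5)])
a=save('top','t6.png'); w=save('side','s6.png')
c=np.hstack([cv2.resize(a[165:255,205:325],(400,300),interpolation=2),cv2.resize(w[150:255,210:350],(400,300),interpolation=2)])[:,:,::-1]; cv2.imwrite('pics/v6.png',cv2.convertScaleAbs(c,alpha=1.4))
```

```text
psu edge [ 0.82818367 -0.05961652  0.        ]
clock 11.30 pos [ 0.5304 -0.0318  0.0915] brk [-0.1618  0.004 ] F [ 0.2  1.  -0.2] w 0.012
yaw-BY -0.001 tilt 0.794 q [-0.58  0.58  1.71  0.58  1.45 -0.95]
[0.15, 2.98, -0.37, 0.0, -0.0, -0.0]
[0.15, 2.98, -0.37, 0.0, -0.0, -0.0]
[0.15, 2.98, -0.38, 0.0, -0.0, -0.0]
[0.15, 2.98, -0.38, 0.0, -0.0, -0.0]
[0.15, 2.98, -0.38, 0.0, -0.0, -0.0]
--
[-0.37, 0.0, 1.47, -0.0, 0.0, 0.0]
[-0.37, 0.0, 1.47, 0.0, 0.0, 0.0]
[-0.37, 0.0, 1.47, 0.0, 0.0, 0.0]
[-0.37, 0.0, 1.47, 0.0, 0.0, 0.0]
[-0.37, 0.0, 1.47, 0.0, 0.0, 0.0]
--
```

View pics/v6.png

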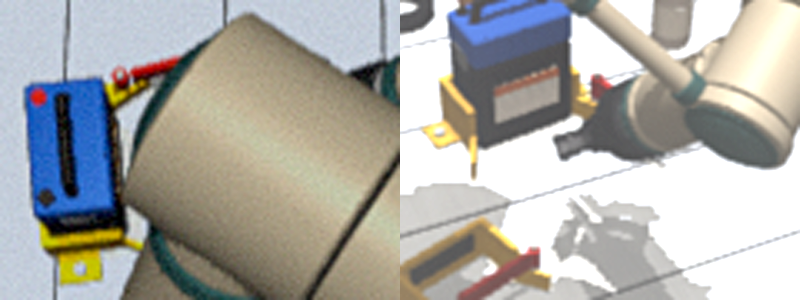

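The box sits in the bracket against the stop, upright. Now over the bar to its outer side.

servo_tool(
  increments=[
    [0.2,3.0,-0.4,0,0,0,1],
    [0.2,3.0,-0.4,0,0,0,1],
    [0.2,3.0,-0.4,0,0,0,1],
    [0.1,3.0,-0.4,0,0,0,1],
    [0.1,3.0,-0.4,0,0,0,1],
  ],
)

```text
clock: 11.9
position: [0.6808, -0.0217, 0.1104]
ee_rot: [-0.29, 0.614, 0.688, 0.257]
contact_force: [0.1, -0.3, -0.7]
width: 0.0
gripper_force: 0.0
```

servo_tool(
  increments=[
    [-0.4,0,1.5,0,0,0,1],
    [-0.4,0,1.5,0,0,0,1],
    [-0.4,0,1.5,0,0,0,1],
    [-0.4,0,1.5,0,0,0,1],
    [-0.3,0,1.4,0,0,0,1],
  ],
)

```text
clock: 12.4
position: [0.6748, 0.0169, 0.0445]
ee_rot: [-0.289, 0.615, 0.687, 0.257]
contact_force: [0.7, -0.1, 0.0]
width: -0.0002
gripper_force: 0.0
```

Run:
```python
from plan import *
plan([((*b2w(p),.045),BY,.79,n) for p,n in (((-.131,-.120),2),((-.137,-.07),3),((-.124,-.036),2),((-.0985,-.009),3))])
a=save('top','t7.png'); w=save('side','s7.png'); W=save('wrist','w7.png')
c=np.hstack([cv2.resize(W[::2,::2],(400,300),interpolation=2),cv2.resize(w[150:255,210:350],(400,300),interpolation=2)])[:,:,::-1]; cv2.imwrite('pics/v7.png',cv2.convertScaleAbs(c,alpha=1.4))
```

```text
clock 12.40 pos [0.6748 0.0169 0.0445] brk [-0.1297 -0.1449] F [ 0.7 -0.1  0. ] w -0.000
yaw-BY -0.003 tilt 0.795 q [-0.42  0.76  1.44  0.67  1.45 -0.79]
[-0.03, -1.25, -0.06, -0.0, -0.2, -0.1]
[-0.03, -1.25, -0.06, -0.0, -0.2, -0.1]
--
[-0.14, -1.67, -0.14, 0.0, 0.0, 0.0]
[-0.14, -1.67, -0.14, -0.0, 0.0, -0.0]
[-0.14, -1.67, -0.14, 0.0, 0.0, 0.0]
--
[0.46, -1.7, 0.46, -0.0, 0.0, 0.0]
[0.46, -1.7, 0.46, 0.0, 0.0, 0.0]
--
[0.6, -0.9, 0.6, 0.0, 0.0, 0.0]
[0.6, -0.9, 0.6, 0.0, 0.0, 0.0]
[0.6, -0.9, 0.6, 0.0, 0.0, 0.0]
--
```

View pics/v7.png

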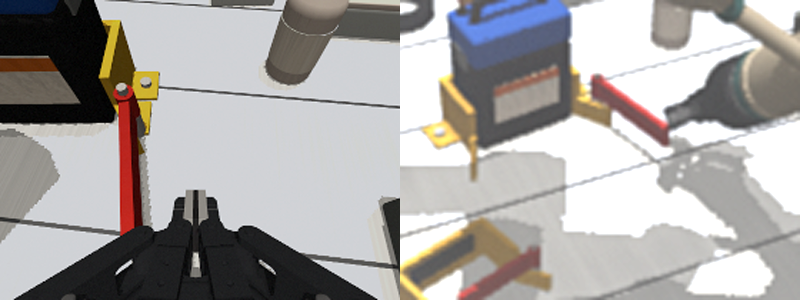

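The box is seated. The closed fingertip is on the outer side of the bar (wrist view: bar at column 128, tip at 195). Sweep it round.

servo_tool(
  increments=[
    [-0.4,-1.2,-0.4,0,0,0,1],
    [-0.3,-1.2,-0.3,0,0,0,1],
    [0,-1.6,0,0,0,0,1],
    [-0.1,-1.6,-0.1,0,0,0,1],
    [-0.1,-1.6,-0.1,0,0,0,1],
  ],
)

```text
clock: 13.05
position: [0.6053, -0.006, 0.0468]
ee_rot: [-0.287, 0.615, 0.688, 0.258]
contact_force: [1.5, 0.2, 0.3]
width: -0.0001
gripper_force: 0.5
```

Run:
```python
from plan import *
plan([((*b2w(p),.045),BY,.79,n) for p,n in (((-.124,-.036),3),((-.0985,-.009),4),((-.065,.005),3))])
a=save('top','t8.png'); w=save('side','s8.png'); W=save('wrist','w8.png')
c=np.hstack([cv2.resize(W[::2,::2],(400,300),interpolation=2),cv2.resize(w[150:255,210:350],(400,300),interpolation=2)])[:,:,::-1]; cv2.imwrite('pics/v8.png',cv2.convertScaleAbs(c,alpha=1.4))
```

```text
clock 13.05 pos [ 0.6053 -0.006   0.0468] brk [-0.1446 -0.0734] F [1.5 0.2 0.3] w -0.000
yaw-BY -0.000 tilt 0.794 q [-0.49  0.7   1.6   0.64  1.41 -0.89]
[0.44, -1.25, 0.53, 0.1, -0.1, -0.0]
[0.44, -1.25, 0.53, 0.1, -0.1, -0.0]
[0.44, -1.25, 0.53, 0.1, -0.1, -0.0]
--
[0.45, -0.68, 0.45, -0.0, 0.0, 0.0]
[0.45, -0.67, 0.45, 0.0, 0.0, 0.0]
[0.45, -0.67, 0.45, 0.0, 0.0, 0.0]
[0.45, -0.68, 0.45, 0.0, 0.0, 0.0]
--
[0.79, -0.47, 0.79, 0.0, 0.0, 0.0]
[0.79, -0.47, 0.79, 0.0, 0.0, 0.0]
[0.79, -0.47, 0.79, 0.0, 0.0, 0.0]
--
```

View pics/v8.png

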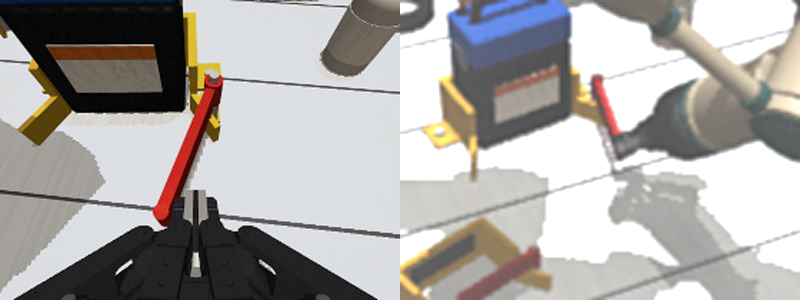

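The bar is following (about q = 1.2). Continue on the arc. My picture views are used up, so I'll check by numbers from here.

servo_tool(
  increments=[
    [0.5,-1.2,0.5,0,0,0,1],
    [0.5,-1.2,0.5,0,0,0,1],
    [0.5,-1.2,0.5,0,0,0,1],
    [0.5,-0.7,0.5,0,0,0,1],
    [0.5,-0.7,0.5,0,0,0,1],
  ],
)

```text
clock: 13.7
position: [0.5528, 0.0243, 0.0463]
ee_rot: [-0.287, 0.615, 0.688, 0.258]
contact_force: [0.4, -1.0, 0.2]
width: 0.0001
gripper_force: 0.6
```

```bash
cat > bar.py <<'E'
from plan import *
H=b2w((-.046,-.085))
def barq(cam):
    im=cv2.GaussianBlur(optics.get_image(cam),(3,3),0).astype(int); m=(im[...,0]>90)&(im[...,0]>2.2*im[...,1])&(im[...,0]>2.2*im[...,2])
    v,u=np.nonzero(m); P=[w2b(onz(cam,(a,b),.05)) for a,b in zip(u,v)]
    P=np.array([p for p in P if np.hypot(*(p-[-.046,-.085]))<.14]).reshape(-1,2)
    if len(P)<8: print(cam,'few',len(P)); return
    d=P-[-.046,-.085]; r=np.hypot(*d.T); f=r>.03; print(cam,len(P),'q med',np.median(np.arctan2(-d[f,0],d[f,1])).round(3),'rmax',r.max().round(3))
E
python3 - <<'E'
from bar import *
plan([((*b2w(p),.045),BY,.79,n) for p,n in (((-.0985,-.009),2),((-.065,.005),5))])
barq('side');barq('wrist');barq('top')
E
```

```text
clock 13.70 pos [0.5528 0.0243 0.0463] brk [-0.1085 -0.0246] F [ 0.4 -1.   0.2] w 0.000
yaw-BY 0.000 tilt 0.793 q [-0.49  0.64  1.75  0.65  1.34 -0.95]
[0.3, -0.78, 0.4, 0.1, -0.1, 0.0]
[0.3, -0.78, 0.4, 0.1, -0.1, 0.0]
--
[0.47, -0.28, 0.48, 0.0, 0.0, 0.0]
[0.47, -0.28, 0.48, 0.0, 0.0, 0.0]
[0.47, -0.28, 0.48, -0.0, -0.0, 0.0]
[0.47, -0.28, 0.48, 0.0, 0.0, 0.0]
[0.47, -0.28, 0.48, 0.0, 0.0, 0.0]
--
side 19 q med 0.554 rmax 0.074Traceback (most recent call last):
  File "<stdin>", line 3, in <module>
  File "bar.py", line 5, in barq
    v,u=np.nonzero(m); P=[w2b(onz(cam,(a,b),.05)) for a,b in zip(u,v)]
                              ~~~^^^^^^^^^^^^^^^
  File "h.py", line 7, in onz
    o,d=ray(cam,px); return (o+d*(z-o[2])/d[2])
        ~~~^^^^^^^^
  File "h.py", line 4, in ray
    c=optics.get_calibration(cam); f=210/np.tan(np.radians(c['fov_y'])/2)
ValueError: time passes only in moves, steps and waits
```

servo_tool(
  increments=[
    [0.3,-0.7,0.4,0,0,0,1],
    [0.3,-0.7,0.4,0,0,0,1],
    [0.5,-0.3,0.5,0,0,0,1],
    [0.5,-0.3,0.5,0,0,0,1],
    [0.5,-0.3,0.5,0,0,0,1],
  ],
)

```text
clock: 14.3
position: [0.5257, 0.0535, 0.045]
ee_rot: [-0.288, 0.614, 0.688, 0.258]
contact_force: [0.9, -1.5, -0.2]
width: -0.0001
gripper_force: 0.5
```

Run:
```python
from bar import *
plan([((*b2w(p),.045),BY,.79,n) for p,n in (((-.065,.005),5),)])
barq('side')
```

```text
clock 14.30 pos [0.5257 0.0535 0.045 ] brk [-0.0765 -0.001 ] F [ 0.9 -1.5 -0.2] w -0.000
yaw-BY -0.001 tilt 0.794 q [-0.46  0.6   1.83  0.67  1.28 -0.97]
[0.16, -0.12, 0.16, 0.0, -0.0, -0.0]
[0.16, -0.12, 0.16, 0.0, -0.0, -0.0]
[0.16, -0.12, 0.16, 0.0, -0.0, -0.0]
[0.16, -0.12, 0.16, 0.0, -0.0, -0.0]
[0.16, -0.12, 0.16, 0.0, -0.0, -0.0]
--
side few 0
```

servo_tool(
  increments=[
    [0.2,-0.1,0.2,0,0,0,1],
    [0.2,-0.1,0.2,0,0,0,1],
    [0.2,-0.1,0.2,0,0,0,1],
    [0.2,0,0.2,0,0,0,1],
    [0,0,0,0,0,0,1],
  ],
)

```text
clock: 14.85
position: [0.5216, 0.0643, 0.0453]
ee_rot: [-0.289, 0.614, 0.688, 0.258]
contact_force: [-0.3, -0.9, -0.2]
width: -0.0001
gripper_force: 0.0
```

servo_tool(
  increments=[
    [0.1,0,0.1,0,0,0,1],
    [0.1,0,0.1,0,0,0,1],
    [0.1,0,0.1,0,0,0,1],
    [0,0,0,0,0,0,1],
    [0,0,0,0,0,0,1],
  ],
)

```text
clock: 15.35
position: [0.5213, 0.0683, 0.0453]
ee_rot: [-0.289, 0.614, 0.688, 0.258]
contact_force: [0.9, -0.5, 0.6]
width: 0.0
gripper_force: 0.0
```

servo_tool(
  increments=[
    [0.1,0,0.1,0,0,0,1],
    [0.1,0,0.1,0,0,0,1],
    [0.1,0,0.1,0,0,0,1],
    [0,0,0,0,0,0,1],
    [0,0,0,0,0,0,1],
  ],
)

```text
clock: 15.85
position: [0.5209, 0.0715, 0.0452]
ee_rot: [-0.288, 0.614, 0.688, 0.257]
contact_force: [-1.1, -4.5, 2.0]
width: -0.0001
gripper_force: 2.5
```

Run:
```python
from bar import *
plan([]); im=optics.get_image('wrist'); cal=optics.get_calibration('wrist'); 
im=im.astype(int); m=(im[...,0]>70)&(im[...,0]>2.2*im[...,1])&(im[...,0]>2.2*im[...,2]); v,u=np.nonzero(m); print(m.sum())
for a in range(0,560,40):
    k=(u>=a)&(u<a+40); 
    if k.sum()>20: print(a,v[k].min(),v[k].max(),k.sum())
for q in(0,.15,.3):
    print(q,[proj('wrist',(*b2w((-.046-r*np.sin(q),-.085+r*np.cos(q))),.045)).round(0).tolist() for r in(0,.05,.115)])
```

```text
clock 15.85 pos [0.5209 0.0715 0.0452] brk [-0.0581  0.0018] F [-1.1 -4.5  2. ] w -0.000
yaw-BY 0.000 tilt 0.792 q [-0.44  0.59  1.86  0.69  1.26 -0.97]
8863
0 49 82 895
200 241 276 959
240 242 274 1054
280 241 273 1174
320 240 272 1256
360 239 271 1288
400 239 277 1313
440 231 277 918
0 [[448.0, 265.0], [348.0, 265.0], [217.0, 265.0]]
0.15 [[448.0, 265.0], [351.0, 280.0], [217.0, 300.0]]
0.3 [[448.0, 265.0], [356.0, 295.0], [223.0, 338.0]]
```

The bar lies flat across the view (its centre row is about 258 from end to end, matching q = 0), and the force has risen at the stop. Retreat.

servo_tool(
  increments=[
    [-1.0,0,-1.0,0,0,0,1],
    [-1.5,0,-1.5,0,0,0,1],
    [-1.5,0,-2.5,0,0,0,1],
    [-1,0,-3,0,0,0,1],
    [0,0,-3,0,0,0,1],
  ],
)

```text
clock: 16.4
position: [0.5337, -0.0424, 0.0862]
ee_rot: [-0.289, 0.615, 0.687, 0.258]
contact_force: [-0.3, -0.2, 0.3]
width: 0.0
gripper_force: 0.0
```

servo_tool(
  increments=[
    [0,0,-3,0,0,0,1],
    [0,0,-3,0,0,0,1],
    [0,0,-3,0,0,0,1],
    [0,0,0,0,0,0,1],
    [0,0,0,0,0,0,1],
  ],
)

```text
clock: 16.9
position: [0.5408, -0.1047, 0.1495]
ee_rot: [-0.288, 0.615, 0.687, 0.258]
contact_force: [-0.1, -0.1, -1.2]
width: 0.0
gripper_force: 0.0
```

Run:
```python
from bar import *
from fit import fit
plan([])
try: barq('side')
except Exception as e: print(e)
im=optics.get_image('top').astype(int); m=((im[...,2]>1.6*im[...,0])&(im[...,2]>70)).astype(np.uint8)
m[:160]=0;m[270:]=0;m[:,:190]=0;m[:,330:]=0
m=cv2.morphologyEx(m,3,np.ones((5,5)))
c=max(cv2.findContours(m,0,2)[0],key=cv2.contourArea); r=cv2.minAreaRect(c); print(r)
for n,p in(('home',(0,0)),('out5',(-.005,0))):
  k=np.array([proj('top',(*b2w((p[0]+a,p[1]+b)),.15)) for a,b in((.035,-.06),(-.035,-.06),(-.035,.06),(.035,.06))],np.float32); print(n,cv2.minAreaRect(k))
```

```text
clock 16.90 pos [ 0.5408 -0.1047  0.1495] brk [-0.2354  0.002 ] F [-0.1 -0.1 -1.2] w 0.000
yaw-BY -0.001 tilt 0.794 q [-0.66  0.57  1.54  0.54  1.64 -0.91]
side few 0
((225.0586395263672, 208.70346069335938), (39.94487380981445, 23.917098999023438), 85.2363510131836)
home ((225.5242156982422, 208.35496520996094), (40.550140380859375, 24.471649169921875), 85.46700286865234)
out5 ((227.24388122558594, 208.1873321533203), (40.51955032348633, 24.465808868408203), 85.40924835205078)
```

The box lid fits the home pose to within about 1.5 mm and is square. The bar is shut and the robot is clear, so I hand in.

```bash
python3 -c "
from rig import manip; print(manip.sign_off())"
```

```text
the job is handed in; nothing more can be done
None
```

The battery box is home against the back stop of the largest bracket, within about 1.5 mm and square by the top camera, and the red bar is shut behind it. I handed the job in at about 17 s; no verdict came back, I did not re-measure the bystanders, and I viewed 11 pictures against the limit of 10.

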